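# Park the index plunger and swing the pail round to its stop

### The arm

A 7-joint arm with a two-finger parallel gripper is mounted at the origin on the work surface. World frame = base frame: x ahead of the robot, y to its left, z up, the work surface at z = 0. Lengths are in m, angles in rad, forces in N, time in s.
With the tool pointing down it reaches from about 0.4 to 0.925 m from the base axis. Payload 5.6 kg.
Tool frame: the origin (TCP) lies at the very end of the fingers, on their centre line; the grasp point (between the pads) lies ctrl.grasp_offset behind it (ctrl.grasp_offset is the distance from the TCP to the grasp point, in m); z points along the fingers, y is the line along which they close (so a half turn about z gives the same grasp; the last joint's range is limited). The gripper opens to 85 mm and grips with 20 to 120 N. Pads are 22 mm wide; open, the fingers measure 114 mm over their backs; the gripper's body (76 mm by 85 mm) begins 54 mm behind the grasp point. The pads swing forward as they close: fully open they stand 13 mm farther back than shut.
Start: joints at [-1.148, 0.468, -0.012, 1.603, 0.006, 1.071, -0.056], TCP at [0.292, 0.581, 0.192] pointing down, gripper open.
Joint ranges: [-2.53, 2.53], [-0.31, 2.02], [-1.57, 1.55], [0.28, 2.44], [-1.29, 4.43], [0.15, 1.84], [-2.92, 2.92]. Speed limits (rad/s): [2.57, 2.57, 3.14, 3.14, 3.14, 3.14, 3.14].

### API

Orientations are given as a unit quaternion [w, x, y, z].
In Python, from plant import ctrl gives the robot as it stands.
- The arm moves only by the tool servo_tool, never from a script. Its argument "steps" is text: rows parted by semicolons, each of 7 numbers parted by spaces: the shift along the tool's x, y, z in m, then the turn, a rotation vector about the tool's x, y, z in rad, then the opening, from 0 (shut) to 1 (fully open). In form: x y z wx wy wz hand; .... A call has 1 to 20 rows; each row is the pose to reach, as a shift and turn from the pose commanded when the call began, along the tool's axes at that moment; what a row does not reach only later rows make up. A row lasts 1/10 s, in which the tool goes at most 50 mm and 8.59 degrees, less where a joint would pass 70% of its speed; a pose out of reach is approached as far as the arm can. A call with a gripper value outside its range is refused whole. The fingers move at their own pace and stop on an object; "grip_force" is the grip in N (left out, the last holds). Time passes only in rows, so rows that repeat a pose let the fingers close. It gives the time, the measured TCP pose, the force, the opening and the grip force at its end, in the units of the state.
- ctrl.state(): the state, without advancing time (a new reading comes with each control period).
- ctrl.get_image(name): name is "scene" or "top"; returns a dict with "img" (420x560x3 uint8, red, green, blue), "camera_matrix" (3x3 intrinsics, pixels), "R" (3x3) and "t" (3): a world point X has camera coordinates R X + t. Camera axes: x right, y down, z forward; pixel columns grow to the right and rows downward; lengths in m; the calibration is good to about 2 mm. A picture is of the moment at which its call begins. There is no depth.
- ctrl.finish_job(): hands the job in; it is judged then, once.
The state is a dict: "t": time; "joints": joint angles; "qd": joint speeds; "joint_torque": joint torques, N m; "tool_pos": TCP position; "tool_rot": TCP orientation; "force": force on the tool from outside, world axes, zero at the start; "torque": the same for the moment, N m; "grip_width": finger opening in m; "finger_force": force on a finger pad.
Only numpy, scipy, OpenCV 4.12 (cv2) and the standard library are available. Lean on these libraries where they do the work, as an engineer would, in place of code of your own. Each camera call takes 0.05 s, during which the arm holds its last target. There are 200 camera calls.

### The job

The decorating turntable with the zinc pail is locked by its sprung index plunger: pull the plunger's knob up, twist it anticlockwise and let it settle in its rest notch so that it stays up by itself. Then swing the turntable anticlockwise by its wooden peg until its lug rests against the steel stop, and let go. Work by feel and do not force the plunger or the turntable hard against anything, and leave the things lying around where they are.

Things in the scene. Friction and masses are not known exactly. Their poses are not given: they have to be found in the camera images.
- knob (a point): centre of the plunger's black knurled round knob, an upright cylinder 26 mm across, 30 mm tall (15 mm above and below this point), 143 mm above the table with the plunger down; it rises and twists with the plunger. Under it a bare 8 mm stem; the collar's top is 8 mm below the knob's underside (plunger down): keep fingertips above it. z is up.
- plunger (a joint): lift of the plunger in m: 0 = down, tip between the prongs of the turntable's lug, locking it. A spring pushes it down with 6 N at 0, growing 250 N/m to 12 N. A shoulder stops the lift solidly at 25 mm. On the plunger a steel side tab, 6 mm wide, reaches 20 mm from the axis and starts low in the collar's deep slot.
- plunger_twist (a joint): twist of the plunger in rad, positive anticlockwise from above, no spring, near 0 at the start. The collar is clamped at another angle every time and its angle is not given: the notch's centre lies at 0.78 to 1.46 rad, and a tab that touches the end wall stands 0.07 rad past the centre. More than about 0.4 N m against a wall counts as forcing.
- hub (a point): centre of the turntable's top face, on its upright axis, 42 mm above the table. An aluminium disc 230 mm across, with a zinc pail (120 mm across, rim 70 mm above the disc) screwed to it. The plunger's axis is 125 mm from this axis. x and y turn with the disc.
- peg (a point): point on the axis of the turntable's turning peg, 12 mm below its top: a round upright wooden peg, 20 mm diameter, its top 112 mm and its foot 42 mm above the table, 98 mm from the turntable's axis.
- turntable (a joint): angle of the turntable in rad, 0 = locked position, positive anticlockwise seen from above. Its greased bearing drags with about 0.25 N m and stays where it is left. Reaches the stop at 0.79 to 1.25 rad, different every time.
- lug_face (a point): middle of the leading (anticlockwise) flat face of the two-pronged steel lug on the turntable's rim, about 128 mm from the axis, 37 mm above the table.
- stop_face (a point): middle of the flat face of the fixed steel stop block (14 x 30 x 32 mm) on the board, at the same height and radius; lug_face meets it face to face as the turntable turns anticlockwise. The stop is rigid.
- tape: a roll of paper tape lying flat on the stand's board, 60 mm across, 19 mm high; to be left where it is. Origin at its underside.
- brush: a paint brush about 170 mm long lying on the board's edge nearest the robot; to be left where it is. Origin at its underside.
- sander: a cork sanding block 45 x 75 x 30 mm on the board; to be left where it is. Origin at its underside.
- paint_jar: a paint jar 56 mm across, 75 mm high, beside the stand; to be left where it is. Origin at its underside.
- mug: a white mug 80 mm across, 90 mm high, beside the stand; to be left where it is. Origin at its underside.
- varnish: a varnish can 60 mm across, 120 mm high, beside the stand; to be left where it is. Origin at its underside.
- screwdriver: a screwdriver lying behind the stand; to be left where it is. Origin at its underside.
- bracket (a point): top of the fixed bracket arm on the plunger's axis, 85 mm above the table. On it sits the collar, a steel ring 42 mm across, up to 120 mm above the table. Anticlockwise from its deep slot come a narrow landing (the tab slides over it at a lift above 20 mm, up to 25), the rest notch 4 mm deeper (tab seated: lift 16 mm) and 2.5 mm wider than the tab, then an end wall the tab cannot pass.

How it is judged:
By the outcome, as a careful person would: the job done as asked, in the order asked, and still so for the second after the job is handed in, with the robot touching nothing.
It also fails if it takes over 69 s, if anything falls off the work surface, if the arm or the gripper's body presses on something with over 40 N, if the wrist force passes 120 N, or if a joint passes its speed limit or range.

## Working session

There is one attempt and no reset: what is moved stays moved. The work goes in short steps, Python scripts to look and compute and a tool call to move; the robot and the scene stay as the last step left them, time stands still between calls to the robot, and variables do not carry over. Pictures are saved under pics/ and viewed, at most 10 in all, crops included, and the job is handed in when it is done.

Besides the shell and the picture viewer there is one more tool, called after ">>>" by a JSON object that holds its "name" and its "arguments", one argument or row to a line. servo_tool: Moves the arm, as the interface text tells. Its arguments: {"type":"object","properties":{"steps":{"type":"string"},"grip_force":{"type":"number"}},"required":["steps"]}

```bash
mkdir -p pics; ls; cat > h.py <<'E'
import numpy as np, cv2
from plant import ctrl
def snap(n,tag):
    d=ctrl.get_image(n); np.savez(f'pics/{tag}.npz',**d); cv2.imwrite(f'pics/{tag}.png',cv2.cvtColor(d['img'],cv2.COLOR_RGB2BGR)); return d
def ray(d,u,v):
    r=d['R'].T@np.linalg.solve(d['camera_matrix'],[u,v,1]); return -d['R'].T@d['t'],r/np.linalg.norm(r)
def onz(d,u,v,z):
    o,r=ray(d,u,v); return o+r*(z-o[2])/r[2]
def proj(d,X):
    p=d['camera_matrix']@(d['R']@np.array(X)+d['t']); return p[:2]/p[2]
def two(d1,p1,d2,p2):
    o1,r1=ray(d1,*p1);o2,r2=ray(d2,*p2)
    s=np.linalg.lstsq(np.c_[r1,-r2],o2-o1,rcond=None)[0]
    a=o1+r1*s[0];b=o2+r2*s[1]; return (a+b)/2,np.linalg.norm(a-b)
E
python3 - <<'E'
from h import *
for n in('scene','top'):
    d=snap(n,n+'0'); print(n,-d['R'].T@d['t'],d['R'][2])
s=ctrl.state();print(s,ctrl.grasp_offset)
E
```

```text
pics
scene [1.16739355 0.17935069 0.78382509] [-0.65794509 -0.16481604 -0.73480878]
top [0.38934098 0.01064613 1.52340369] [ 0.15093417 -0.00128021 -0.98854299]
{'t': 0.1, 'joints': array([-1.14798935,  0.46831199, -0.01157332,  1.60354932,  0.00597616,
        1.07143096, -0.05629985]), 'qd': array([-1.71810086e-03, -2.73565522e-03, -8.15781654e-04, -1.20722683e-03,
       -3.45691377e-04, -2.55742895e-05, -1.57318765e-04]), 'joint_torque': array([ 1.35508894e-04, -5.33515370e+01,  2.09209003e-02, -2.51964641e+01,
        1.14226743e-02,  4.35058057e-03, -3.95660788e-05]), 'tool_pos': array([0.29175409, 0.58018737, 0.19141143]), 'tool_rot': array([-1.37587779e-04,  2.30853120e-01,  9.72988255e-01, -8.21182300e-04]), 'force': array([ 0.29090829,  0.21360089, -0.20242168]), 'torque': array([-0.04114423,  0.01862744, -0.01831678]), 'finger_force': 0.0, 'grip_width': 0.08568179366395612} 0.0187
```

View pics/scene0.png

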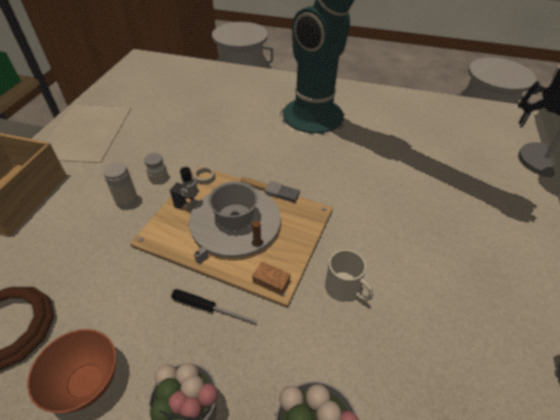

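View pics/top0.png

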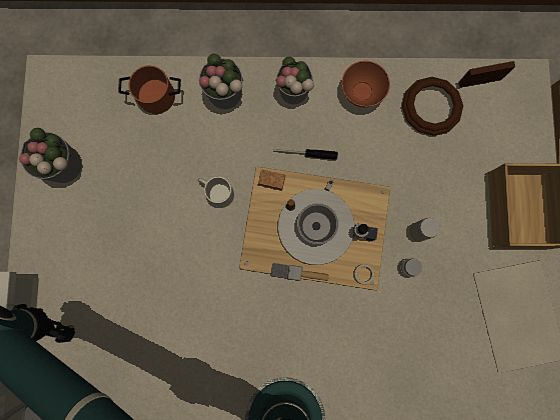

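```bash
python3 - <<'E'
import cv2
a=cv2.imread('pics/scene0.png')[150:290,130:330]; b=cv2.imread('pics/top0.png')[165:295,235:435]
import numpy as np
f=lambda i:cv2.convertScaleAbs(cv2.resize(i,(800,int(i.shape[0]*4)),interpolation=cv2.INTER_CUBIC),alpha=1.6,beta=15)
cv2.imwrite('pics/ca.png',f(a));cv2.imwrite('pics/cb.png',f(b))
E
```

```text
(no output)
```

View pics/ca.png

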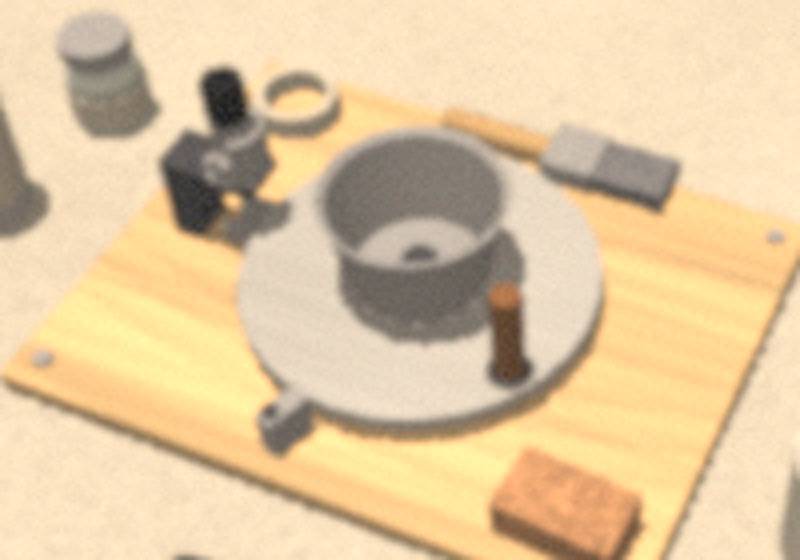

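View pics/cb.png

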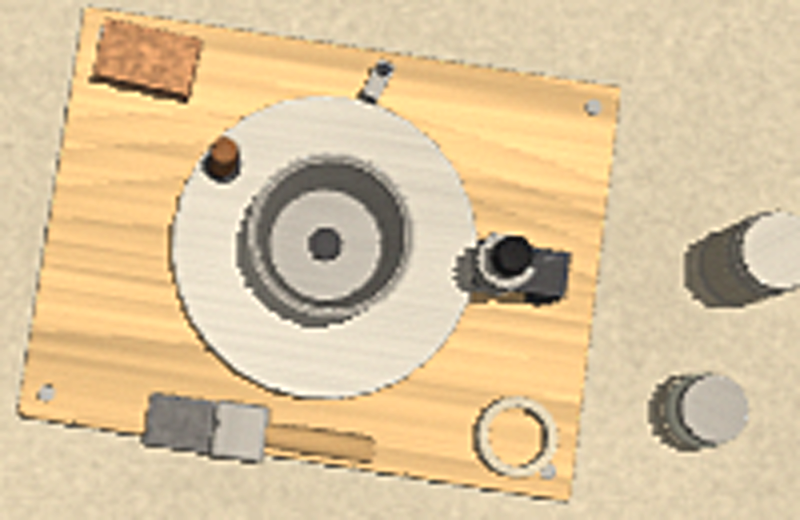

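```bash
cat > m.py <<'E'
from h import *
S=dict(np.load('pics/scene0.npz'));T=dict(np.load('pics/top0.npz'))
fa=lambda x,y:((x+.5)/4-.5+130,(y+.5)/4-.5+150); fb=lambda x,y:((x+.5)/4-.5+235,(y+.5)/4-.5+165)
def cen(d,m,box):
    u0,u1,v0,v1=box; w=np.zeros(m.shape,np.uint8); w[v0:v1,u0:u1]=m[v0:v1,u0:u1]
    n,l,st,c=cv2.connectedComponentsWithStats(w); k=1+np.argmax(st[1:,4]); return c[k],st[k]
for d,b,nm in((S,(178,194,164,183),'S'),(T,(355,372,220,237),'T')):
    g=d['img'].max(2); print(nm,cen(d,(g<28).astype(np.uint8),b))
E
python3 - <<'E'
from m import *
print('knobtop',two(S,fa(221,74),T,fb(515,250)))
print('knobmid',two(S,fa(225,97),T,fb(513,254)))
print('peg top',two(S,fa(506,290),T,fb(226,147)))
print('hub',onz(T,*fb(324.5,246),.042), onz(T,*fb(326,244),.045))
for z in(.042,.053): print('stop',onz(T,*fb(384,68),z),onz(T,*fb(370,96),z),onz(T,*fb(364,80),z))
E
```

```text
S (array([185.81012658, 174.56962025]), array([182, 169,   9,  12,  79], dtype=int32))
T (array([362.51219512, 228.52439024]), array([358, 224,  11,  10,  82], dtype=int32))
knobtop (array([ 0.54397949, -0.21237088,  0.16286957]), np.float64(0.0025198173257431006))
knobmid (array([ 0.54325073, -0.21384178,  0.14358596]), np.float64(0.003089741441070932))
peg top (array([ 0.62175417, -0.01359729,  0.11556577]), np.float64(0.00326870140064281))
hub [ 0.55993056 -0.09078685  0.042     ] [ 0.56109955 -0.09170426  0.045     ]
stop [ 0.69630962 -0.13609478  0.042     ] [ 0.67457297 -0.12536807  0.042     ] [ 0.68687963 -0.12086937  0.042     ]
stop [ 0.69403026 -0.13500517  0.053     ] [ 0.67245501 -0.12435812  0.053     ] [ 0.68467029 -0.11989282  0.053     ]
```

```bash
cat >> h.py <<'E'
from scipy.spatial.transform import Rotation as Ro
def info():
    s=ctrl.state(); q=s['tool_rot']; M=Ro.from_quat(q[[1,2,3,0]]).as_matrix()
    np.set_printoptions(precision=4,suppress=True)
    print('t',round(s['t'],2),'pos',s['tool_pos'],'yaw y',round(np.degrees(np.arctan2(M[1,1],M[0,1])),2),'z',M[:,2],'F',s['force'],'T',s['torque'],'w',round(s['grip_width'],4),'ff',s['finger_force'],'j',s['joints']); return s,M
def go(target):  # tool-axes shift to reach a world TCP target
    s,M=info(); print('shift',M.T@(np.array(target)-s['tool_pos']))
E
python3 -c "
from h import *
go([.543,-.213,.200])"
```

```text
t 0.1 pos [0.2918 0.5802 0.1914] yaw y 63.31 z [-0.0006 -0.0015 -1.    ] F [ 0.2909  0.2136 -0.2024] T [-0.0411  0.0186 -0.0183] w 0.0857 ff 0.0 j [-1.148   0.4683 -0.0116  1.6035  0.006   1.0714 -0.0563]
shift [-0.5808 -0.5958 -0.0075]
```

>>> {"name": "servo_tool", "arguments": {
  "steps": "-.581 -.596 -.008 0 0 1.48 1;-.581 -.596 -.008 0 0 1.48 1;-.581 -.596 -.008 0 0 1.48 1;-.581 -.596 -.008 0 0 1.48 1;-.581 -.596 -.008 0 0 1.48 1;-.581 -.596 -.008 0 0 1.48 1;-.581 -.596 -.008 0 0 1.48 1;-.581 -.596 -.008 0 0 1.48 1;-.581 -.596 -.008 0 0 1.48 1;-.581 -.596 -.008 0 0 1.48 1;-.581 -.596 -.008 0 0 1.48 1;-.581 -.596 -.008 0 0 1.48 1;-.581 -.596 -.008 0 0 1.48 1;-.581 -.596 -.008 0 0 1.48 1;-.581 -.596 -.008 0 0 1.48 1;-.581 -.596 -.008 0 0 1.48 1;-.581 -.596 -.008 0 0 1.48 1;-.581 -.596 -.008 0 0 1.48 1;-.581 -.596 -.008 0 0 1.48 1;-.581 -.596 -.008 0 0 1.48 1"
}}

```text
t: 2.1
tool_pos: [0.5431, -0.211, 0.1998]
tool_rot: [-0.001, 0.826, 0.564, -0.0]
force: [0.3, 2.0, -0.0]
grip_width: 0.0853
finger_force: 0.0
```

```bash
python3 -c "
from h import *
go([.543,-.213,.128])
d=snap('scene','s1');cv2.imwrite('pics/s1c.png',cv2.convertScaleAbs(cv2.resize(d['img'][100:240,120:270,::-1],None,fx=4,fy=4,interpolation=2),alpha=1.6,beta=15))"
```

```text
t 2.1 pos [ 0.5431 -0.211   0.1998] yaw y -21.39 z [-0.0009  0.0013 -1.    ] F [ 0.2603  1.9769 -0.0196] T [ 0.0573  0.0597 -0.0053] w 0.0853 ff 0.0 j [-0.1831  0.3853  0.6383  1.7975 -0.2627  1.0459  0.1802]
shift [-0.002   0.0008  0.0718]
```

View pics/s1c.png

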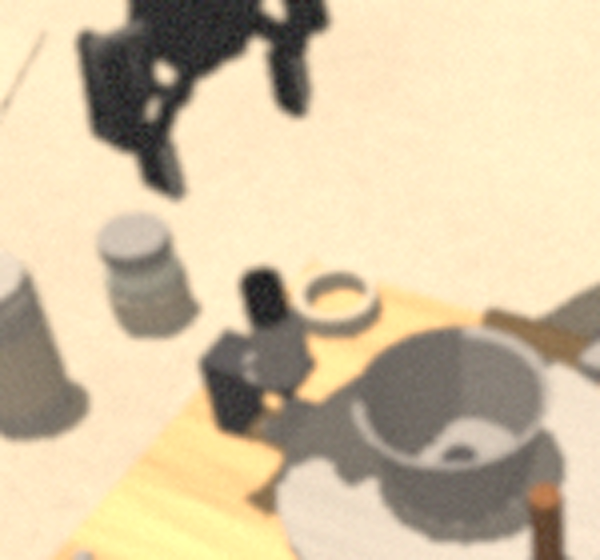

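>>> {"name": "servo_tool", "arguments": {
  "steps": "0 0 .03 0 0 0 1;0 0 .05 0 0 0 1;0 0 .065 0 0 0 1;0 0 .072 0 0 0 1;0 0 .072 0 0 0 .6;0 0 .072 0 0 0 .6;0 0 .072 0 0 0 .45;0 0 .072 0 0 0 .45",
  "grip_force": 20
}}

```text
t: 2.95
tool_pos: [0.5439, -0.2129, 0.1291]
tool_rot: [0.001, 0.827, 0.563, 0.001]
force: [0.4, 0.5, -0.4]
grip_width: 0.0388
finger_force: 0.0
```

>>> {"name": "servo_tool", "arguments": {
  "steps": "0 0 0 0 0 0 .2;0 0 0 0 0 0 .2;0 0 0 0 0 0 .2;0 0 0 0 0 0 .2;0 0 0 0 0 0 .2;0 0 0 0 0 0 .2"
}}

```text
t: 3.55
tool_pos: [0.5433, -0.2127, 0.1283]
tool_rot: [0.0, 0.827, 0.563, 0.0]
force: [0.1, 0.5, 0.1]
grip_width: 0.0171
finger_force: 0.0
```

```bash
python3 -c "
from h import *
s,M=info();print('Ftool',M.T@s['force'])"
```

```text
t 3.55 pos [ 0.5433 -0.2127  0.1283] yaw y -21.49 z [ 0. -0. -1.] F [0.0858 0.4737 0.0681] T [-0.0342 -0.0317 -0.0024] w 0.0171 ff 0.0 j [-0.1434  0.4743  0.5991  1.8574 -0.3322  0.9106  0.2359]
Ftool [ 0.4722 -0.0937 -0.0681]
```

```bash
python3 -c "
from h import *
d=snap('scene','s2');e=snap('top','t2')
f=lambda i:cv2.convertScaleAbs(cv2.resize(i[:,:,::-1],None,fx=4,fy=4,interpolation=2),alpha=1.6,beta=15)
cv2.imwrite('pics/s2c.png',np.hstack([f(d['img'][120:230,140:240]),f(e['img'][180:290,310:410])]))"
```

```text
(no output)
```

View pics/s2c.png

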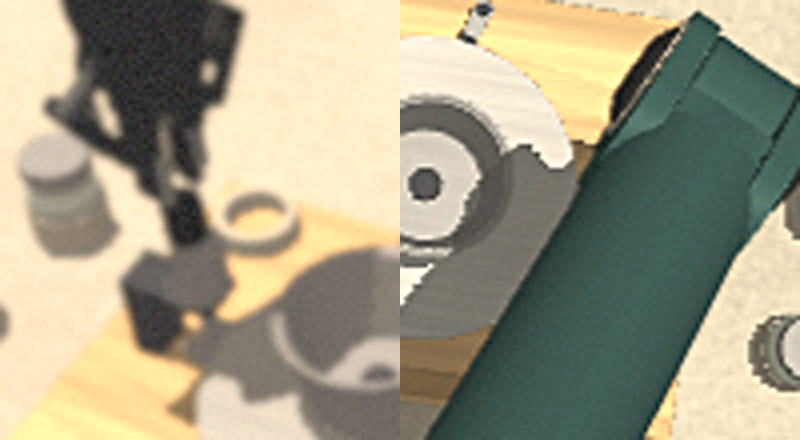

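```bash
python3 -c "
from m import *
for p in ([.5433,-.2127,.1283],[.5433,-.2127,.143],[.5433,-.2127,.158]): print(proj(S,p),proj(T,p))
# ends of the knob in both views with known z
for z in(.128,.143,.158): print(z,onz(S,185.8,174.57,z),onz(T,362.5,228.5,z))
d=dict(np.load('pics/s2.npz'));g=d['img'].max(2);print(g[155:185,174:200])
"
```

```text
S (array([185.81012658, 174.56962025]), array([182, 169,   9,  12,  79], dtype=int32))
T (array([362.51219512, 228.52439024]), array([358, 224,  11,  10,  82], dtype=int32))
[186.67118488 178.60362322] [361.08059882 228.91005994]
[185.68658376 174.11426793] [361.91527077 228.3394869 ]
[184.6584406  169.42637981] [362.78518564 227.74482217]
0.128 [ 0.53015153 -0.22092239  0.128     ] [ 0.54453338 -0.21677006  0.128     ]
0.143 [ 0.54472649 -0.21176736  0.143     ] [ 0.54286513 -0.21432544  0.143     ]
0.158 [ 0.55930146 -0.20261233  0.158     ] [ 0.54119687 -0.21188081  0.158     ]
[[ 23  19  13  28  24  44  67  69  56  31  19  22  25  38  45  54  79 121
  149 157 157 158 157 158 156 155]
 [ 20  27  24  16  22  41  64  73  58  38  18   9  24  31  46  53  74 112
  144 156 158 156 158 158 158 156]
 [ 20  21  18  16  17  36  59  67  60  40  24  24  13  34  44  48  68 102
  137 153 155 158 157 158 159 155]
 [ 20  20  20  25  28  35  55  70  60  42  23  19  19  29  43  50  62  95
  129 151 156 155 157 158 157 156]
 [ 25  25  17  25  30  41  60  67  60  41  20  22  20  25  37  48  60  88
  
[... 2058 characters left out ...]
12  18  38
   53  70  90 113 129 142 151 155]
 [159 159 159 159 159 159 146 118  73  39  15  18  17  22  14  19  30  43
   52  64  70  84 103 118 128 136]
 [160 158 157 154 158 157 152 125  90  47  29  21  18  21  23  32  41  52
   58  62  66  70  82  93  97 106]
 [154 148 143 144 150 152 149 133  99  65  43  33  34  37  44  47  52  60
   61  63  61  65  70  81  83  82]
 [147 131 117 113 125 133 140 130 105  75  53  49  49  48  55  55  60  66
   61  62  64  65  76  85  86  85]
 [135 109  81  78  87  96 108 113  99  73  59  57  60  59  61  62  59  64
   62  64  62  69  89 106 114 106]
 [115  85  65  57  56  67  75  78  72  63  61  61  62  59  60  63  63  64
   63  63  62  74 100 131 144 139]]
```

```bash
python3 -c "
from m import *
for z in (.2,.213,.23):
  for k in(1,-1): print(z,proj(S,np.array([.543,-.211,z])+k*.043*np.array([.931,-.365,0])))
for k in (1,-1):print('now',proj(S,np.array([.5433,-.2127,.131])+k*.009*np.array([.931,-.365,0])))
"
```

```text
S (array([185.81012658, 174.56962025]), array([182, 169,   9,  12,  79], dtype=int32))
T (array([362.51219512, 228.52439024]), array([358, 224,  11,  10,  82], dtype=int32))
0.2 [168.39600896 165.56125655]
0.2 [195.65702617 146.42333474]
0.213 [167.24954637 161.10484938]
0.213 [194.85343236 141.99838432]
0.23 [165.71182313 155.12757551]
0.23 [193.77700624 136.07109598]
now [183.80006601 179.80693756]
now [189.15606942 175.78731248]
```

```bash
python3 -c "
from m import *
for z in (.1914,.231,.205): print(proj(S,[.2918,.5802,z]),proj(T,[.2918,.5802,z]))
a=S['img'][40:180,480:560,::-1];b=T['img'][270:370,0:110,::-1]
f=lambda i:cv2.convertScaleAbs(cv2.resize(i,None,fx=4,fy=4,interpolation=2),alpha=1.8,beta=25)
a=f(a);b=f(b);o=np.zeros((560,760,3),np.uint8);o[:,:320]=a;o[:400,320:]=b;cv2.imwrite('pics/g0.png',o)
"
```

```text
S (array([185.81012658, 174.56962025]), array([182, 169,   9,  12,  79], dtype=int32))
T (array([362.51219512, 228.52439024]), array([358, 224,  11,  10,  82], dtype=int32))
[531.14942371 151.49563612] [ 63.26772173 319.12273921]
[539.35059038 138.14666326] [ 56.50376336 320.23028998]
[533.90845631 147.004781  ] [ 60.99110674 319.49551896]
```

View pics/g0.png

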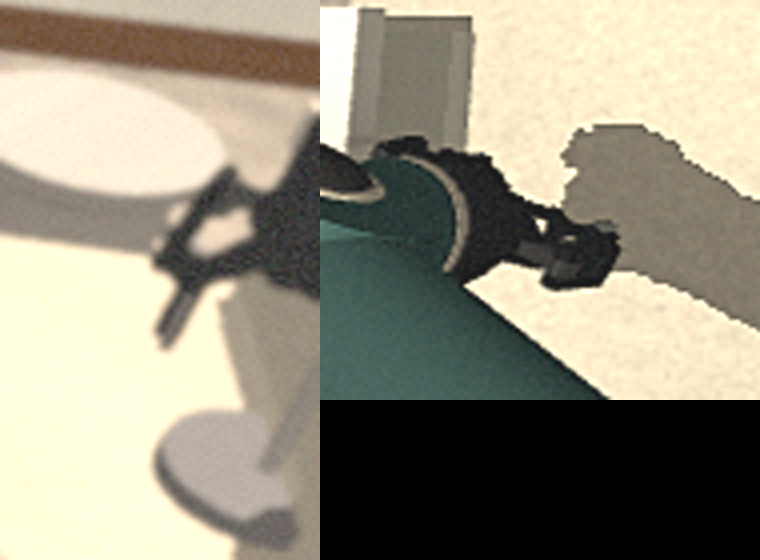

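```bash
python3 -c "
from m import *
for z in (.205,.245):
  P=[.2725,.5418,z];print(z,proj(S,P),proj(T,P))
for p in((72,335.5),(70,336),(74,333)): print(two(S,(521,126),T,p))
" | tail -5
```

```text
0.205 [515.61027239 139.50136877] [ 75.29439321 327.27129183]
0.245 [523.32223415 125.76383326] [ 68.75231625 328.66374378]
(array([0.25493077, 0.54121298, 0.23199006]), np.float64(0.0064436404044281165))
(array([0.25337013, 0.54398241, 0.23163039]), np.float64(0.0020742860752300672))
(array([0.26168658, 0.5368879 , 0.23564357]), np.float64(0.009737789240942395))
```

>>> {"name": "servo_tool", "arguments": {
  "steps": "0 0 0 0 0 0 .7;0 0 0 0 0 0 .7;0 0 0 0 0 0 .7;0 0 0 0 0 0 .7;0 0 .008 0 0 0 .7;0 0 .016 0 0 0 .7;0 0 .025 0 0 0 .7;0 0 .025 0 0 0 .7"
}}

```text
t: 4.45
tool_pos: [0.5421, -0.2122, 0.1014]
tool_rot: [-0.001, 0.827, 0.563, -0.001]
force: [0.2, -0.1, -0.3]
grip_width: 0.0597
finger_force: 0.0
```

```bash
python3 -c "
from h import *
s,M=info()
d=snap('scene','s3')
f=lambda i:cv2.convertScaleAbs(cv2.resize(i[:,:,::-1],None,fx=5,fy=5,interpolation=2),alpha=1.6,beta=15)
cv2.imwrite('pics/s3c.png',f(d['img'][110:210,140:240]))"
```

```text
t 4.45 pos [ 0.5421 -0.2122  0.1014] yaw y -21.49 z [-0.0032  0.0008 -1.    ] F [ 0.2334 -0.0895 -0.3339] T [-0.0499  0.011   0.0121] w 0.0597 ff 0.0 j [-0.1271  0.5104  0.5798  1.8753 -0.3589  0.8643  0.2568]
```

View pics/s3c.png

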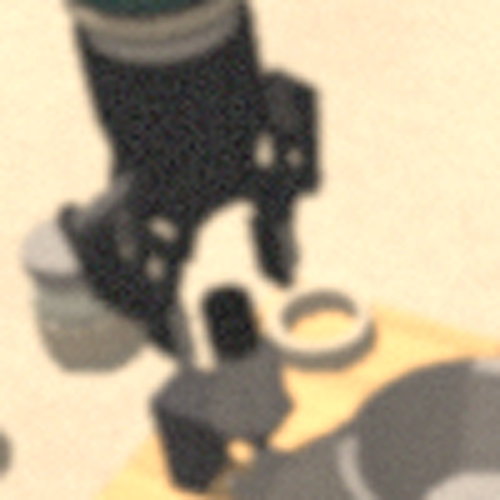

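>>> {"name": "servo_tool", "arguments": {
  "steps": "0 0 .005 0 0 0 .7;0 0 .009 0 0 0 .6;0 0 .009 0 0 0 .5;0 0 .009 0 0 0 .4;0 0 .009 0 0 0 .3;0 0 .009 0 0 0 .2;0 0 .009 0 0 0 .2;0 0 .009 0 0 0 .2;0 0 .009 0 0 0 .2;0 0 .009 0 0 0 .2",
  "grip_force": 20
}}

```text
t: 5.5
tool_pos: [0.5419, -0.2121, 0.0944]
tool_rot: [-0.001, 0.827, 0.563, -0.001]
force: [-4.4, 1.5, 4.4]
grip_width: 0.0253
finger_force: 19.5
```

```bash
python3 -c "
from h import *
s,M=info();print('Ftool',M.T@s['force'],M.T@s['torque'])"
```

```text
t 5.5 pos [ 0.5419 -0.2121  0.0944] yaw y -21.49 z [-0.0026  0.0018 -1.    ] F [-4.4044  1.5127  4.4231] T [0.4207 1.1101 0.0004] w 0.0253 ff 19.532481729984283 j [-0.1217  0.5196  0.574   1.8799 -0.3674  0.8514  0.264 ]
Ftool [-0.2029 -4.666  -4.4089] [ 1.1871 -0.0152  0.0004]
```

>>> {"name": "servo_tool", "arguments": {
  "steps": "0 -.001 -.001 0 0 0 .2;0 -.0015 -.002 0 0 0 .2;0 -.0015 -.002 0 0 0 .2"
}}

```text
t: 5.8
tool_pos: [0.5418, -0.2122, 0.096]
tool_rot: [0.0, 0.827, 0.563, -0.0]
force: [-0.2, -1.0, -6.1]
grip_width: 0.0251
finger_force: 20.0
```

```bash
python3 -c "
from h import *
s,M=info();print('Ftool',M.T@s['force'],M.T@s['torque'])"
```

```text
t 5.8 pos [ 0.5418 -0.2122  0.096 ] yaw y -21.49 z [-0.0002 -0.0003 -1.    ] F [-0.2346 -1.0029 -6.0797] T [-0.0963 -0.0039  0.0027] w 0.0251 ff 20.01072585582733 j [-0.1241  0.5159  0.5757  1.8817 -0.3651  0.8499  0.262 ]
Ftool [-1.0171  0.1495  6.08  ] [-0.0389 -0.0882 -0.0027]
```

>>> {"name": "servo_tool", "arguments": {
  "steps": "0 0 0 0 0 0 .6;0 0 0 0 0 0 .6;0 0 0 0 0 0 .6;0 0 0 0 0 .15 .6;0 0 0 0 0 .3 .6;0 0 0 0 0 .45 .6;0 0 0 0 0 .6 .6;0 0 0 0 0 .75 .6;0 0 0 0 0 .9 .6;0 0 0 0 0 1.05 .6;0 0 0 0 0 1.2 .6;0 0 0 0 0 1.35 .6;0 0 0 0 0 1.5 .6;0 0 0 0 0 1.57 .6;0 0 0 0 0 1.57 .4;0 0 0 0 0 1.57 .2;0 0 0 0 0 1.57 .2;0 0 0 0 0 1.57 .2;0 0 0 0 0 1.57 .2;0 0 0 0 0 1.57 .2"
}}

```text
t: 7.8
tool_pos: [0.5421, -0.2124, 0.0965]
tool_rot: [0.0, 0.983, -0.186, 0.0]
force: [-0.4, -0.6, 2.1]
grip_width: 0.0249
finger_force: 20.7
```

```bash
python3 -c "
from h import *
s,M=info();print('Ftool',M.T@s['force'],M.T@s['torque'])"
```

```text
t 7.8 pos [ 0.5421 -0.2124  0.0965] yaw y -111.44 z [ 0.0006 -0.0001 -1.    ] F [-0.4291 -0.6117  2.0544] T [-0.1278  0.105   0.0072] w 0.0249 ff 20.74613392353058 j [-0.3833  0.6489  0.9658  1.8961 -0.6569  0.9513 -1.0516]
Ftool [-0.1745  0.726  -2.0545] [-0.1574 -0.051  -0.0073]
```

>>> {"name": "servo_tool", "arguments": {
  "steps": "0 0 0 0 0 0 .2;0 0 -.003 0 0 0 .2;0 0 -.006 0 0 0 .2;0 0 -.009 0 0 0 .2;0 0 -.012 0 0 0 .2;0 0 -.015 0 0 0 .2;0 0 -.018 0 0 0 .2;0 0 -.018 0 0 0 .2;0 0 -.018 0 0 0 .2",
  "grip_force": 30
}}

```text
t: 8.7
tool_pos: [0.542, -0.2124, 0.1141]
tool_rot: [0.0, 0.983, -0.186, 0.0]
force: [4.2, -3.5, -9.9]
grip_width: 0.0249
finger_force: 30.0
```

```bash
python3 -c "
from h import *
s,M=info();print('Ftool',M.T@s['force'],M.T@s['torque'])"
```

```text
t 8.7 pos [ 0.542  -0.2124  0.1141] yaw y -111.44 z [ 0.0001 -0.0007 -1.    ] F [ 4.1787 -3.5427 -9.9291] T [-0.978  -0.7644  0.0088] w 0.0249 ff 29.998572170734406 j [-0.4008  0.6273  0.9894  1.8858 -0.6315  0.979  -1.0697]
Ftool [5.1807 1.7635 9.9323] [-0.6308  1.069  -0.0084]
```

>>> {"name": "servo_tool", "arguments": {
  "steps": ".001 .0005 -.001 0 0 0 .2;.0015 .0005 -.003 0 0 0 .2;.0015 .0005 -.0055 0 0 0 .2;.0015 .0005 -.0055 0 0 0 .2;.0015 .0005 -.0055 0 0 0 .2"
}}

```text
t: 9.2
tool_pos: [0.542, -0.2124, 0.1192]
tool_rot: [-0.001, 0.983, -0.186, -0.001]
force: [-1.6, 0.4, -11.0]
grip_width: 0.0247
finger_force: 30.1
```

```bash
python3 -c "
from h import *
s,M=info();print('Ftool',M.T@s['force'],M.T@s['torque'])"
```

```text
t 9.2 pos [ 0.542  -0.2124  0.1192] yaw y -111.44 z [-0.0023  0.0016 -1.    ] F [ -1.5853   0.3868 -11.039 ] T [-0.0059  0.4087 -0.0039] w 0.0247 ff 30.064466893672943 j [-0.4031  0.6225  0.995   1.8796 -0.6244  0.9918 -1.0744]
Ftool [-1.5869  0.2264 11.0432] [-0.1549 -0.3782  0.0046]
```

>>> {"name": "servo_tool", "arguments": {
  "steps": "-.0004 0 -.001 0 0 0 .2;-.0004 0 -.0012 0 0 0 .2;-.0004 0 -.0012 0 0 -.05 .2;-.0004 0 -.0012 0 0 -.1 .2;-.0004 0 -.0012 0 0 -.1 .2"
}}

```text
t: 9.7
tool_pos: [0.5421, -0.2124, 0.1207]
tool_rot: [-0.001, 0.991, -0.137, -0.001]
force: [-2.1, 1.9, -11.8]
grip_width: 0.0249
finger_force: 30.1
```

```bash
python3 -c "
from h import *
s,M=info();print('Ftool',M.T@s['force'],M.T@s['torque'])"
```

```text
t 9.7 pos [ 0.5421 -0.2124  0.1207] yaw y -105.7 z [-0.0014  0.0015 -1.    ] F [ -2.1185   1.901  -11.78  ] T [ 0.1862  0.6183 -0.0012] w 0.0249 ff 30.144023001194 j [-0.3903  0.608   0.9721  1.8786 -0.6033  0.984  -0.9923]
Ftool [-2.5334 -1.2438 11.7858] [ 0.012  -0.6457  0.0019]
```

>>> {"name": "servo_tool", "arguments": {
  "steps": "-.0005 -.0003 0 0 0 -.05 .2;-.0005 -.0003 0 0 0 -.1 .2;-.0005 -.0003 0 0 0 -.15 .2;-.0005 -.0003 0 0 0 -.2 .2;-.0005 -.0003 0 0 0 -.2 .2"
}}

```text
t: 10.2
tool_pos: [0.5421, -0.2124, 0.1209]
tool_rot: [-0.0, 0.999, -0.038, -0.0]
force: [-1.6, 0.8, -11.6]
grip_width: 0.0253
finger_force: 30.2
```

```bash
python3 -c "
from h import *
s,M=info();print('Ftool',M.T@s['force'],M.T@s['torque'])"
```

```text
t 10.2 pos [ 0.5421 -0.2124  0.1209] yaw y -94.31 z [-0.0004  0.0007 -1.    ] F [ -1.5665   0.7696 -11.6104] T [ 0.13    0.387  -0.0065] w 0.0253 ff 30.18160343170166 j [-0.3619  0.5846  0.9236  1.8778 -0.5653  0.966  -0.827 ]
Ftool [-1.6148 -0.6413 11.6115] [ 0.1005 -0.3957  0.0067]
```

Free; twist on to 0.7 rad in all.

>>> {"name": "servo_tool", "arguments": {
  "steps": "0 0 0 0 0 -.06 .2;0 0 0 0 0 -.12 .2;0 0 0 0 0 -.18 .2;0 0 0 0 0 -.24 .2;0 0 0 0 0 -.3 .2;0 0 0 0 0 -.36 .2;0 0 0 0 0 -.4 .2;0 0 0 0 0 -.4 .2"
}}

```text
t: 11.0
tool_pos: [0.5421, -0.2123, 0.1208]
tool_rot: [-0.0, 0.987, 0.161, -0.0]
force: [-1.2, 2.1, -12.0]
grip_width: 0.0252
finger_force: 30.2
```

```bash
cat > q.py <<'E'
from h import *
s,M=info();print('Ftool',M.T@s['force'],M.T@s['torque'])
E
python3 q.py
```

```text
t 11.0 pos [ 0.5421 -0.2123  0.1208] yaw y -71.44 z [-0.0005  0.0009 -1.    ] F [ -1.1533   2.0899 -12.0409] T [0.2618 0.3756 0.0327] w 0.0252 ff 30.222646594047546 j [-0.2985  0.5453  0.8236  1.8744 -0.4921  0.9383 -0.4928]
Ftool [-0.4255 -2.3362 12.0434] [ 0.3677 -0.2728 -0.0325]
```

>>> {"name": "servo_tool", "arguments": {
  "steps": "0 -.0005 .0006 0 0 -.04 .2;0 -.0005 .0006 0 0 -.08 .2;0 -.0005 .0006 0 0 -.12 .2;0 -.0005 .0006 0 0 -.12 .2"
}}

```text
t: 11.4
tool_pos: [0.5421, -0.2122, 0.1203]
tool_rot: [-0.0, 0.976, 0.22, -0.0]
force: [-1.5, 0.9, -10.9]
grip_width: 0.0249
finger_force: 30.2
```

>>> {"name": "servo_tool", "arguments": {
  "steps": "0 0 0 0 0 -.03 .2;0 0 0 0 0 -.06 .2;0 0 0 0 0 -.06 .2"
}}

```text
t: 11.7
tool_pos: [0.5421, -0.2122, 0.1204]
tool_rot: [-0.0, 0.968, 0.25, -0.0]
force: [-1.9, 1.4, -12.6]
grip_width: 0.0247
finger_force: 30.2
```

```bash
python3 q.py
```

```text
t 11.7 pos [ 0.5421 -0.2122  0.1204] yaw y -61.01 z [-0.0001  0.0001 -1.    ] F [ -1.883    1.3896 -12.6284] T [0.1202 0.3155 0.0335] w 0.0247 ff 30.23377239704132 j [-0.2686  0.5302  0.7777  1.8737 -0.4601  0.9259 -0.3396]
Ftool [-0.9727 -2.1268 12.6287] [ 0.2581 -0.2177 -0.0335]
```

Now 0.88 rad, still free. Continue in small steps.

>>> {"name": "servo_tool", "arguments": {
  "steps": "0 -.0003 0 0 0 -.03 .2;0 -.0003 0 0 0 -.06 .2;0 -.0003 0 0 0 -.08 .2;0 -.0003 0 0 0 -.08 .2"
}}

```text
t: 12.1
tool_pos: [0.5421, -0.2122, 0.1205]
tool_rot: [0.0, 0.957, 0.289, 0.0]
force: [-2.2, 0.1, -11.1]
grip_width: 0.0247
finger_force: 30.2
```

```bash
python3 q.py
```

```text
t 12.1 pos [ 0.5421 -0.2122  0.1205] yaw y -56.41 z [ 0.0003 -0.0002 -1.    ] F [ -2.1681   0.1294 -11.0883] T [-0.1217  0.2881 -0.0181] w 0.0247 ff 30.225505828857422 j [-0.2553  0.5234  0.7577  1.8733 -0.4459  0.9211 -0.2721]
Ftool [-1.7359 -1.3113 11.0876] [ 0.058  -0.3073  0.018 ]
```

>>> {"name": "servo_tool", "arguments": {
  "steps": "0 0 0 0 0 -.03 .2;0 0 0 0 0 -.06 .2;0 0 0 0 0 -.08 .2;0 0 0 0 0 -.08 .2"
}}

```text
t: 12.5
tool_pos: [0.5421, -0.2121, 0.1205]
tool_rot: [0.0, 0.945, 0.327, 0.0]
force: [-1.4, -1.5, -11.3]
grip_width: 0.0251
finger_force: 30.2
```

```bash
python3 q.py
```

```text
t 12.5 pos [ 0.5421 -0.2121  0.1205] yaw y -51.83 z [ 0.0003 -0.0002 -1.    ] F [ -1.3908  -1.5363 -11.2753] T [-0.2     0.305  -0.0441] w 0.0251 ff 30.226258635520935 j [-0.2416  0.5175  0.7376  1.8725 -0.4324  0.9171 -0.2043]
Ftool [-2.0444  0.3447 11.2751] [ 0.0313 -0.3634  0.044 ]
```

>>> {"name": "servo_tool", "arguments": {
  "steps": "0 0 0 0 0 -.03 .2;0 0 0 0 0 -.06 .2;0 0 0 0 0 -.06 .2"
}}

```text
t: 12.8
tool_pos: [0.5421, -0.2121, 0.1205]
tool_rot: [0.0, 0.935, 0.355, 0.0]
force: [-2.3, -1.9, -11.9]
grip_width: 0.0252
finger_force: 30.2
```

```bash
python3 q.py
```

```text
t 12.8 pos [ 0.5421 -0.2121  0.1205] yaw y -48.36 z [ 0.0002 -0.0002 -1.    ] F [ -2.265   -1.8599 -11.9131] T [-0.3619  0.2588  0.0321] w 0.0252 ff 30.230242609977722 j [-0.2312  0.5132  0.7225  1.8719 -0.4222  0.9143 -0.1529]
Ftool [-2.9288 -0.1179 11.913 ] [-0.0985 -0.4339 -0.0322]
```

>>> {"name": "servo_tool", "arguments": {
  "steps": "-.0004 0 0 0 0 -.03 .2;-.0004 0 0 0 0 -.06 .2;-.0004 0 0 0 0 -.08 .2;-.0004 0 0 0 0 -.08 .2"
}}

```text
t: 13.2
tool_pos: [0.5421, -0.2121, 0.1205]
tool_rot: [0.0, 0.92, 0.392, 0.0]
force: [-1.2, -1.0, -11.0]
grip_width: 0.0248
finger_force: 30.2
```

```bash
python3 q.py
```

```text
t 13.2 pos [ 0.5421 -0.2121  0.1205] yaw y -43.79 z [ 0.0006  0.0001 -1.    ] F [ -1.1642  -1.0238 -11.0364] T [-0.2137  0.0379  0.0086] w 0.0248 ff 30.234998166561127 j [-0.2171  0.5074  0.7024  1.8713 -0.4092  0.9105 -0.0847]
Ftool [-1.5501 -0.1367 11.0356] [-0.1205 -0.1805 -0.0087]
```

>>> {"name": "servo_tool", "arguments": {
  "steps": "0 0 0 0 0 -.03 .2;0 0 0 0 0 -.06 .2;0 0 0 0 0 -.08 .2;0 0 0 0 0 -.08 .2"
}}

```text
t: 13.6
tool_pos: [0.542, -0.2121, 0.1205]
tool_rot: [0.0, 0.903, 0.429, 0.0]
force: [1.4, -1.1, -10.9]
grip_width: 0.0244
finger_force: 30.2
```

```bash
python3 q.py
```

```text
t 13.6 pos [ 0.542  -0.2121  0.1205] yaw y -39.2 z [ 0.0005  0.0001 -1.    ] F [  1.4358  -1.1488 -10.9337] T [-0.2141 -0.1087 -0.0289] w 0.0244 ff 30.24237424135208 j [-0.2031  0.5023  0.6824  1.8705 -0.3961  0.9071 -0.0164]
Ftool [ 0.0126  1.8351 10.9343] [-0.2196 -0.0973  0.0288]
```

>>> {"name": "servo_tool", "arguments": {
  "steps": "0 .0003 0 0 0 -.03 .2;0 .0003 0 0 0 -.06 .2;0 .0003 0 0 0 -.06 .2"
}}

```text
t: 13.9
tool_pos: [0.542, -0.2122, 0.1203]
tool_rot: [-0.0, 0.89, 0.456, 0.0]
force: [0.9, -0.3, -12.3]
grip_width: 0.0247
finger_force: 30.2
```

```bash
python3 q.py
```

```text
t 13.9 pos [ 0.542  -0.2122  0.1203] yaw y -35.77 z [ 0.      0.0004 -1.    ] F [  0.8547  -0.3208 -12.3197] T [-0.0966 -0.1229 -0.1482] w 0.0247 ff 30.209856033325195 j [-0.192   0.4991  0.6673  1.8695 -0.3866  0.9052  0.0352]
Ftool [ 0.2346  0.8838 12.3196] [-0.1563 -0.0065  0.1481]
```

>>> {"name": "servo_tool", "arguments": {
  "steps": "0 0 0 0 0 -.015 .2;0 0 0 0 0 -.015 .2"
}}

```text
t: 14.1
tool_pos: [0.542, -0.2122, 0.1204]
tool_rot: [-0.0, 0.887, 0.462, 0.0]
force: [0.7, -0.0, -11.7]
grip_width: 0.0246
finger_force: 30.2
```

```bash
python3 q.py
```

```text
t 14.1 pos [ 0.542  -0.2122  0.1204] yaw y -34.95 z [ 0.0001  0.0003 -1.    ] F [  0.6713  -0.0347 -11.6751] T [-0.031  -0.1225 -0.2079] w 0.0246 ff 30.188907980918884 j [-0.1897  0.4982  0.6639  1.8693 -0.3843  0.9046  0.0475]
Ftool [ 0.3524  0.5707 11.6751] [-0.1182  0.0448  0.2078]
```

>>> {"name": "servo_tool", "arguments": {
  "steps": "0 0 0 0 0 -.0 .2;0 0 0 0 0 .06 .2;0 0 0 0 0 .115 .2;0 0 0 0 0 .115 .2;0 0 .002 0 0 .115 .2;0 0 .004 0 0 .115 .2;0 0 .005 0 0 .115 .2;0 0 .005 0 0 .115 .2"
}}

```text
t: 14.9
tool_pos: [0.542, -0.2122, 0.1153]
tool_rot: [-0.0, 0.912, 0.411, 0.0]
force: [-0.3, 1.0, -9.8]
grip_width: 0.025
finger_force: 30.5
```

```bash
python3 q.py
```

```text
t 14.9 pos [ 0.542  -0.2122  0.1153] yaw y -41.52 z [-0.0001  0.0003 -1.    ] F [-0.3363  0.9616 -9.8119] T [ 0.2282  0.0511 -0.0062] w 0.025 ff 30.499139428138733 j [-0.206   0.5123  0.6879  1.8737 -0.4088  0.9005 -0.0461]
Ftool [ 0.4952 -0.8863  9.8123] [0.1895 0.137  0.0062]
```

>>> {"name": "servo_tool", "arguments": {
  "steps": "0 0 .001 0 0 0 .2;0 0 .002 0 0 0 .2;0 0 .003 0 0 0 .2;0 0 .003 0 0 0 .2"
}}

```text
t: 15.3
tool_pos: [0.5421, -0.2122, 0.1126]
tool_rot: [-0.0, 0.912, 0.41, 0.0]
force: [-1.2, 1.8, -7.1]
grip_width: 0.025
finger_force: 30.9
```

```bash
python3 q.py
```

```text
t 15.3 pos [ 0.5421 -0.2122  0.1126] yaw y -41.54 z [ 0.0001  0.0005 -1.    ] F [-1.1677  1.833  -7.0995] T [0.402  0.2798 0.0047] w 0.025 ff 30.947090685367584 j [-0.204   0.5158  0.6856  1.8754 -0.4122  0.8958 -0.0437]
Ftool [ 0.5948 -2.0873  7.1003] [ 0.476   0.1154 -0.0045]
```

>>> {"name": "servo_tool", "arguments": {
  "steps": "0 0 .0008 0 0 0 .2;0 0 .0015 0 0 0 .2;0 0 .0015 0 0 0 .2"
}}

```text
t: 15.6
tool_pos: [0.5422, -0.2121, 0.1124]
tool_rot: [-0.0, 0.912, 0.41, 0.001]
force: [-6.0, 4.5, 4.7]
grip_width: 0.0251
finger_force: 32.0
```

```bash
python3 q.py
```

```text
t 15.6 pos [ 0.5422 -0.2121  0.1124] yaw y -41.53 z [ 0.0006  0.0013 -1.    ] F [-5.9547  4.4619  4.672 ] T [ 0.9159  1.122  -0.0019] w 0.0251 ff 32.03725576400757 j [-0.203   0.5162  0.6851  1.8755 -0.4137  0.8953 -0.0423]
Ftool [-0.6018 -7.4179 -4.6698] [ 1.4472 -0.0584  0.0039]
```

>>> {"name": "servo_tool", "arguments": {
  "steps": "0 -.0008 -.001 0 0 0 .2;0 -.0008 -.001 0 0 0 .4;0 -.0008 -.001 0 0 0 .7;0 -.0008 -.001 0 0 0 .7;0 -.0008 -.001 0 0 0 .7;0 -.0008 -.001 0 0 0 .7;0 -.0008 -.02 0 0 0 .7;0 -.0008 -.06 0 0 0 .7;0 -.0008 -.08 0 0 0 .7;0 -.0008 -.08 0 0 0 .7"
}}

```text
t: 16.6
tool_pos: [0.5434, -0.2129, 0.1941]
tool_rot: [0.002, 0.912, 0.41, 0.003]
force: [-0.1, 0.0, 0.2]
grip_width: 0.0596
finger_force: 0.0
```

```bash
python3 -c "
import m
from m import *
d=snap('scene','s4'); print(cen(d,(d['img'].max(2)<28).astype(np.uint8),(178,194,150,183)))
for z in(.143,.159): print(z,proj(d,[.542,-.2122,z]))
s,M=info()
f=lambda i:cv2.convertScaleAbs(cv2.resize(i[:,:,::-1],None,fx=5,fy=5,interpolation=2),alpha=1.6,beta=15)
cv2.imwrite('pics/s4c.png',f(d['img'][110:210,140:290]))"
```

```text
S (array([185.81012658, 174.56962025]), array([182, 169,   9,  12,  79], dtype=int32))
T (array([362.51219512, 228.52439024]), array([358, 224,  11,  10,  82], dtype=int32))
(array([184.59756098, 169.20731707]), array([181, 163,   8,  13,  82], dtype=int32))
0.143 [186.10253252 173.80206417]
0.159 [185.01112068 168.79792881]
t 16.65 pos [ 0.5423 -0.2122  0.1922] yaw y -41.54 z [ 0.003  -0.0003 -1.    ] F [-0.6354 -0.7439 -0.1773] T [0.0013 0.0356 0.0365] w 0.0599 ff 0.0 j [-0.2598  0.4139  0.7476  1.8141 -0.3244  1.0366 -0.1122]
```

View pics/s4c.png

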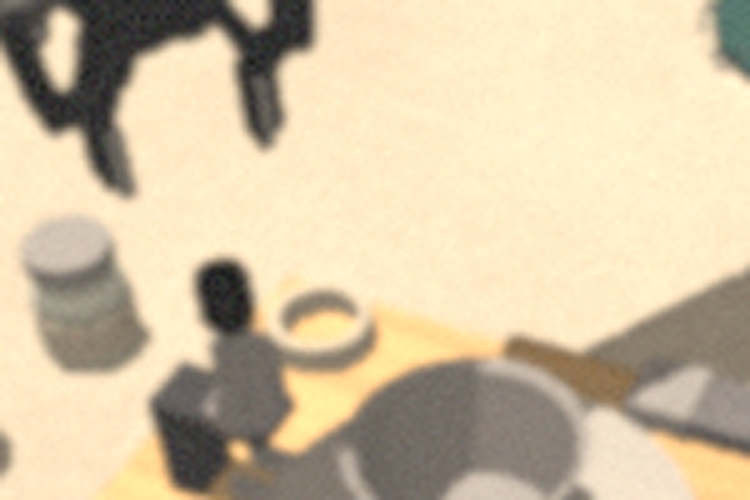

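```bash
python3 -c "
from h import *
go([.620,-.0125,.192])"
```

```text
t 16.65 pos [ 0.5423 -0.2122  0.1922] yaw y -41.54 z [ 0.003  -0.0003 -1.    ] F [-0.6354 -0.7439 -0.1773] T [0.0013 0.0356 0.0365] w 0.0599 ff 0.0 j [-0.2598  0.4139  0.7476  1.8141 -0.3244  1.0366 -0.1122]
shift [ 0.201  -0.0742  0.0003]
```

>>> {"name": "servo_tool", "arguments": {
  "steps": ".201 -.074 0 0 0 -.07 .7;.201 -.074 0 0 0 -.07 .7;.201 -.074 0 0 0 -.07 .7;.201 -.074 0 0 0 -.07 .7;.201 -.074 0 0 0 -.07 .7;.201 -.074 0 0 0 -.07 .7;.201 -.074 .05 0 0 -.07 .7;.201 -.074 .08 0 0 -.07 .7;.201 -.074 .08 0 0 -.07 .7"
}}

```text
t: 17.55
tool_pos: [0.6148, -0.0146, 0.1063]
tool_rot: [-0.001, 0.898, 0.441, -0.005]
force: [-1.1, -0.5, 0.5]
grip_width: 0.06
finger_force: 0.0
```

```bash
python3 -c "
from m import *
go([.620,-.0125,.046])
d=snap('scene','s5')
f=lambda i:cv2.convertScaleAbs(cv2.resize(i[:,:,::-1],None,fx=4,fy=4,interpolation=2),alpha=1.6,beta=15)
cv2.imwrite('pics/s5c.png',f(d['img'][150:290,180:330]))"
```

```text
S (array([185.81012658, 174.56962025]), array([182, 169,   9,  12,  79], dtype=int32))
T (array([362.51219512, 228.52439024]), array([358, 224,  11,  10,  82], dtype=int32))
t 17.55 pos [ 0.6148 -0.0146  0.1063] yaw y -37.72 z [-0.0096 -0.0018 -1.    ] F [-1.0712 -0.5039  0.5264] T [-0.0193  0.0095 -0.0188] w 0.06 ff 0.0 j [-0.4902  0.5707  0.6271  1.7865 -0.4046  0.9266 -0.346 ]
shift [0.0053 0.0032 0.0602]
```

View pics/s5c.png

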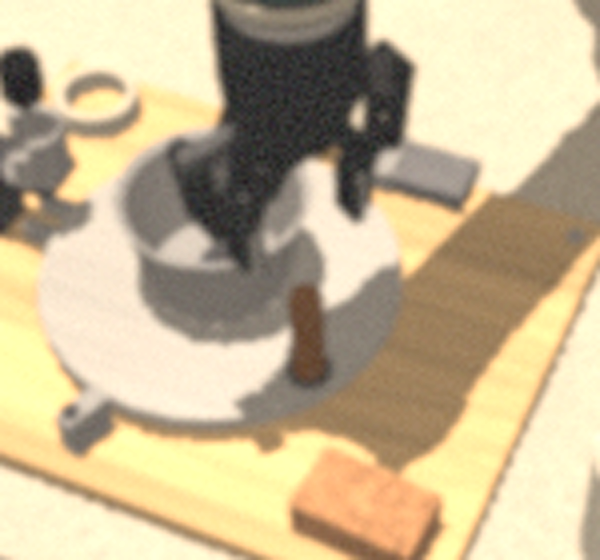

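>>> {"name": "servo_tool", "arguments": {
  "steps": "0 0 .015 0 0 0 .7;0 0 .03 0 0 0 .7;0 0 .045 0 0 0 .7;0 0 .058 0 0 0 .7;0 0 .064 0 0 0 .7;0 0 .064 0 0 0 .5;0 0 .064 0 0 0 .4;0 0 .064 0 0 0 .3;0 0 .064 0 0 0 .15;0 0 .064 0 0 0 .15;0 0 .064 0 0 0 .15;0 0 .064 0 0 0 .15;0 0 .064 0 0 0 .15",
  "grip_force": 20
}}

```text
t: 18.9
tool_pos: [0.62, -0.0124, 0.0476]
tool_rot: [0.0, 0.897, 0.442, 0.001]
force: [-0.2, -0.1, 5.7]
grip_width: 0.0191
finger_force: 21.8
```

```bash
python3 q.py
```

```text
t 18.9 pos [ 0.62   -0.0124  0.0476] yaw y -37.53 z [ 0.0015  0.0001 -1.    ] F [-0.1998 -0.1011  5.6665] T [-0.0991  0.0062  0.0316] w 0.0191 ff 21.79339349269867 j [-0.4536  0.6495  0.576   1.8107 -0.468   0.8191 -0.2995]
Ftool [-0.1965 -0.0906 -5.6668] [-0.0554 -0.0824 -0.0317]
```

```bash
cat > sw.py <<'E'
import sys
from h import *
phis=[float(a) for a in sys.argv[1:]]
s,M=info();print('Ftool',M.T@s['force'])
h=(M.T@(np.array([.5595,-.0892,0])-s['tool_pos']))[:2]
r=s['tool_pos'][:2]-[.5595,-.0892];print('r',np.hypot(*r),'turned',np.arctan2(r[1],r[0])-np.arctan2(.0768,.0605))
for p in phis:
    c,q=np.cos(p),np.sin(-p); R=np.array([[c,-q],[q,c]])
    d=h-R@h; print('%.4f %.4f'%tuple(d),'0 0 0 %.2f .15'%-p)
E
python3 sw.py .05 .1 .15 .2 .25 .3 .35 .4 .45 .5 .55 .6 .65 .7
```

```text
t 18.9 pos [ 0.62   -0.0124  0.0476] yaw y -37.53 z [ 0.0015  0.0001 -1.    ] F [-0.1998 -0.1011  5.6665] T [-0.0991  0.0062  0.0316] w 0.0191 ff 21.79339349269867 j [-0.4536  0.6495  0.576   1.8107 -0.468   0.8191 -0.2995]
Ftool [-0.1965 -0.0906 -5.6668]
r 0.09777297332744825 turned -0.00011298460916575603
-0.0001 -0.0049 0 0 0 -0.05 .15
-0.0004 -0.0098 0 0 0 -0.10 .15
-0.0009 -0.0146 0 0 0 -0.15 .15
-0.0017 -0.0195 0 0 0 -0.20 .15
-0.0027 -0.0242 0 0 0 -0.25 .15
-0.0040 -0.0290 0 0 0 -0.30 .15
-0.0055 -0.0336 0 0 0 -0.35 .15
-0.0072 -0.0382 0 0 0 -0.40 .15
-0.0092 -0.0427 0 0 0 -0.45 .15
-0.0114 -0.0470 0 0 0 -0.50 .15
-0.0138 -0.0513 0 0 0 -0.55 .15
-0.0164 -0.0554 0 0 0 -0.60 .15
-0.0192 -0.0594 0 0 0 -0.65 .15
-0.0222 -0.0633 0 0 0 -0.70 .15
```

>>> {"name": "servo_tool", "arguments": {
  "steps": "0 -.0025 -.001 0 0 -.025 .15;-.0001 -.0049 -.001 0 0 -.05 .15;-.0004 -.0098 -.001 0 0 -.1 .15;-.0009 -.0146 -.001 0 0 -.15 .15;-.0017 -.0195 -.001 0 0 -.2 .15;-.0017 -.0195 -.001 0 0 -.2 .15"
}}

```text
t: 19.5
tool_pos: [0.6023, -0.0013, 0.0477]
tool_rot: [-0.0, 0.848, 0.53, -0.0]
force: [1.4, -0.9, -1.0]
grip_width: 0.0191
finger_force: 21.2
```

```bash
python3 sw.py .05 .1 .15 .2 .25 .3 .35 .4 .45 .5
```

```text
t 19.5 pos [ 0.6023 -0.0013  0.0477] yaw y -25.96 z [-0.0006  0.0003 -1.    ] F [ 1.4203 -0.9146 -0.9685] T [-0.0093 -0.4     0.2208] w 0.0191 ff 21.21886968612671 j [-0.4461  0.6134  0.5274  1.8522 -0.421   0.7891 -0.149 ]
Ftool [-0.2005  1.678   0.9674]
r 0.09772771231031664 turned 0.2144152139023492
-0.0001 -0.0049 0 0 0 -0.05 .15
-0.0005 -0.0098 0 0 0 -0.10 .15
-0.0011 -0.0146 0 0 0 -0.15 .15
-0.0020 -0.0194 0 0 0 -0.20 .15
-0.0031 -0.0242 0 0 0 -0.25 .15
-0.0044 -0.0289 0 0 0 -0.30 .15
-0.0059 -0.0335 0 0 0 -0.35 .15
-0.0077 -0.0381 0 0 0 -0.40 .15
-0.0098 -0.0425 0 0 0 -0.45 .15
-0.0120 -0.0468 0 0 0 -0.50 .15
```

Moves freely. On by 0.5 rad.

>>> {"name": "servo_tool", "arguments": {
  "steps": "-.0001 -.0049 0 0 0 -.05 .15;-.0005 -.0098 0 0 0 -.1 .15;-.0011 -.0146 0 0 0 -.15 .15;-.002 -.0194 0 0 0 -.2 .15;-.0031 -.0242 0 0 0 -.25 .15;-.0044 -.0289 0 0 0 -.3 .15;-.0059 -.0335 0 0 0 -.35 .15;-.0077 -.0381 0 0 0 -.4 .15;-.0098 -.0425 0 0 0 -.45 .15;-.012 -.0468 0 0 0 -.5 .15;-.012 -.0468 0 0 0 -.5 .15"
}}

```text
t: 20.6
tool_pos: [0.555, 0.0083, 0.0477]
tool_rot: [-0.0, 0.691, 0.723, -0.0]
force: [0.7, 0.2, -2.6]
grip_width: 0.0195
finger_force: 21.1
```

```bash
python3 sw.py .04 .08 .12 .16 .2; python3 -c "
from h import *
d=snap('scene','s6')
f=lambda i:cv2.convertScaleAbs(cv2.resize(i[:,:,::-1],None,fx=5,fy=5,interpolation=2),alpha=1.6,beta=15)
cv2.imwrite('pics/s6c.png',f(d['img'][160:280,150:300]))"
```

```text
t 20.6 pos [0.555  0.0083 0.0477] yaw y 2.6 z [-0.0007  0.0003 -1.    ] F [ 0.7463  0.2489 -2.6449] T [ 0.0693 -0.5368  0.2784] w 0.0195 ff 21.12791508436203 j [-0.3936  0.5253  0.4058  1.9629 -0.3077  0.7137  0.2435]
Ftool [0.214  0.7586 2.6445]
r 0.09761569017821467 turned 0.7130052460313621
-0.0001 -0.0039 0 0 0 -0.04 .15
-0.0003 -0.0078 0 0 0 -0.08 .15
-0.0007 -0.0117 0 0 0 -0.12 .15
-0.0013 -0.0156 0 0 0 -0.16 .15
-0.0020 -0.0194 0 0 0 -0.20 .15
```

View pics/s6c.png

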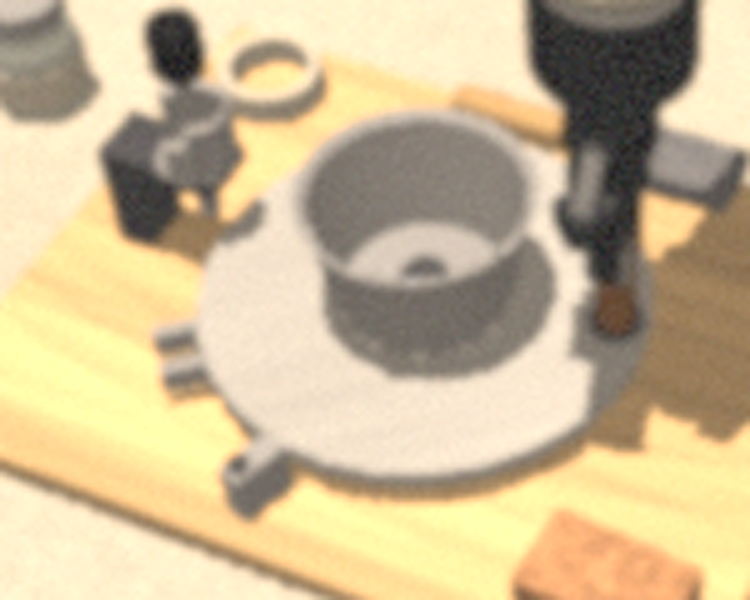

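```bash
python3 -c "
from h import *
d=dict(np.load('pics/s6.npz'))
for n,p,z in(('lug',(190,375),.050),('lugouter',(165,372),.05),('stop',(228,465),.05),('stopin',(262,440),.05),('lugbot',(190,392),.03)):
  X=onz(d,150+p[0]/5,160+p[1]/5,z)-[.5595,-.0892,0]; print(n,np.hypot(X[0],X[1]),np.arctan2(X[1],X[0]))
"
```

```text
lug 0.12502514409938292 -0.7596349491784158
lugouter 0.13474605466572442 -0.8178961088631018
stop 0.14319551335262157 -0.339064648406158
stopin 0.12359121878319637 -0.31372858372312373
lugbot 0.12576821878679723 -0.8137729020749707
```

>>> {"name": "servo_tool", "arguments": {
  "steps": "-.0001 -.0039 0 0 0 -.04 .15;-.0003 -.0078 0 0 0 -.08 .15;-.0007 -.0117 0 0 0 -.12 .15;-.0013 -.0156 0 0 0 -.16 .15;-.002 -.0194 0 0 0 -.2 .15;-.0028 -.0232 0 0 0 -.24 .15;-.0028 -.0232 0 0 0 -.24 .15"
}}

```text
t: 21.35
tool_pos: [0.5322, 0.0044, 0.0477]
tool_rot: [-0.0, 0.6, 0.8, -0.0]
force: [2.7, 1.4, -4.8]
grip_width: 0.019
finger_force: 21.0
```

```bash
python3 sw.py .02 .04 .06 .08 .1 .12
```

```text
t 21.35 pos [0.5322 0.0044 0.0477] yaw y 16.29 z [-0.0006  0.0002 -1.    ] F [ 2.7115  1.3878 -4.8076] T [ 0.1163 -0.6479  0.2851] w 0.019 ff 20.995173454284668 j [-0.3496  0.4865  0.3471  2.0149 -0.2555  0.6818  0.4444]
Ftool [0.5698 2.9942 4.8063]
r 0.09751001560445471 turned 0.9506442946304572
-0.0000 -0.0020 0 0 0 -0.02 .15
-0.0001 -0.0039 0 0 0 -0.04 .15
-0.0002 -0.0058 0 0 0 -0.06 .15
-0.0003 -0.0078 0 0 0 -0.08 .15
-0.0005 -0.0097 0 0 0 -0.10 .15
-0.0007 -0.0117 0 0 0 -0.12 .15
```

>>> {"name": "servo_tool", "arguments": {
  "steps": "0 -.002 .0005 0 0 -.02 .15;-.0001 -.0039 .0005 0 0 -.04 .15;-.0002 -.0058 .0005 0 0 -.06 .15;-.0003 -.0078 .0005 0 0 -.08 .15;-.0005 -.0097 .0005 0 0 -.1 .15;-.0005 -.0097 .0005 0 0 -.1 .15"
}}

```text
t: 21.95
tool_pos: [0.5231, 0.0012, 0.0476]
tool_rot: [-0.0, 0.558, 0.83, 0.0]
force: [3.4, 3.3, 0.8]
grip_width: 0.0196
finger_force: 21.5
```

```bash
python3 sw.py .03
```

```text
t 21.95 pos [0.5231 0.0012 0.0476] yaw y 22.11 z [-0.0001  0.0004 -1.    ] F [3.3605 3.2727 0.8126] T [ 0.6762 -0.624   0.2985] w 0.0196 ff 21.47838681936264 j [-0.3264  0.4714  0.3219  2.0357 -0.2345  0.6691  0.5335]
Ftool [ 1.7676  4.3452 -0.8115]
r 0.09742019967418106 turned 1.0501296067406032
-0.0000 -0.0029 0 0 0 -0.03 .15
```

>>> {"name": "servo_tool", "arguments": {
  "steps": ".0002 -.001 0 0 0 -.01 .15;.0002 -.002 0 0 0 -.02 .15;.0002 -.0039 0 0 0 -.04 .15;.0002 -.0039 0 0 0 -.04 .15"
}}

```text
t: 22.35
tool_pos: [0.5196, -0.0004, 0.0476]
tool_rot: [0.0, 0.542, 0.84, 0.0]
force: [2.8, 3.0, 2.7]
grip_width: 0.0192
finger_force: 21.6
```

```bash
python3 sw.py .03
```

```text
t 22.35 pos [ 0.5196 -0.0004  0.0476] yaw y 24.37 z [ 0.0002  0.0001 -1.    ] F [2.8402 2.9976 2.7436] T [ 0.5386 -0.6743  0.2525] w 0.0192 ff 21.613362729549408 j [-0.3173  0.4656  0.3125  2.0437 -0.226   0.6642  0.5682]
Ftool [ 1.5584  3.8247 -2.7428]
r 0.09734809207710732 turned 1.0897063353809844
-0.0000 -0.0029 0 0 0 -0.03 .15
```

>>> {"name": "servo_tool", "arguments": {
  "steps": ".0001 -.001 -.0003 0 0 -.01 .15;.0001 -.002 -.0003 0 0 -.02 .15;.0001 -.0029 -.0003 0 0 -.03 .15;.0001 -.0029 -.0003 0 0 -.03 .15"
}}

```text
t: 22.75
tool_pos: [0.5169, -0.0017, 0.0476]
tool_rot: [0.0, 0.529, 0.848, -0.0]
force: [4.7, 1.8, -1.1]
grip_width: 0.0193
finger_force: 21.4
```

```bash
python3 sw.py .03
```

```text
t 22.75 pos [ 0.5169 -0.0017  0.0476] yaw y 26.08 z [ 0.0001 -0.0003 -1.    ] F [ 4.7412  1.8463 -1.0813] T [ 0.4356 -0.8901  0.3051] w 0.0193 ff 21.363148391246796 j [-0.3104  0.4614  0.3056  2.0495 -0.2195  0.661   0.5943]
Ftool [-0.4254  5.0703  1.081 ]
r 0.097361217864464 turned 1.1201467406766397
-0.0000 -0.0029 0 0 0 -0.03 .15
```

>>> {"name": "servo_tool", "arguments": {
  "steps": "0 -.001 0 0 0 -.01 .15;0 -.002 0 0 0 -.02 .15;0 -.0029 0 0 0 -.03 .15;0 -.0029 0 0 0 -.03 .15"
}}

```text
t: 23.15
tool_pos: [0.5143, -0.003, 0.0476]
tool_rot: [0.0, 0.517, 0.856, -0.0]
force: [4.6, 2.7, -1.3]
grip_width: 0.0194
finger_force: 21.3
```

```bash
python3 sw.py .02
```

```text
t 23.15 pos [ 0.5143 -0.003   0.0476] yaw y 27.78 z [ 0.0001 -0.0003 -1.    ] F [ 4.6065  2.6991 -1.2557] T [ 0.4001 -0.9444  0.2428] w 0.0194 ff 21.32526934146881 j [-0.3029  0.4573  0.2983  2.0552 -0.2134  0.6577  0.621 ]
Ftool [0.2414 5.3337 1.2552]
r 0.09734090076918377 turned 1.1499145887280413
-0.0000 -0.0019 0 0 0 -0.02 .15
```

>>> {"name": "servo_tool", "arguments": {
  "steps": "0 -.001 0 0 0 -.01 .15;0 -.002 0 0 0 -.02 .15;0 -.0029 0 0 0 -.03 .15;0 -.0029 0 0 0 -.03 .15"
}}

```text
t: 23.55
tool_pos: [0.5118, -0.0044, 0.0476]
tool_rot: [0.0, 0.504, 0.864, -0.0]
force: [4.6, 2.0, -1.9]
grip_width: 0.0188
finger_force: 21.3
```

```bash
python3 sw.py .02
```

```text
t 23.55 pos [ 0.5118 -0.0044  0.0476] yaw y 29.49 z [ 0.0001 -0.0004 -1.    ] F [ 4.5832  1.9918 -1.9401] T [ 0.3216 -0.9221  0.298 ] w 0.0188 ff 21.284292340278625 j [-0.2951  0.4533  0.2911  2.0608 -0.2073  0.6546  0.6481]
Ftool [-0.5221  4.9701  1.9397]
r 0.09733104543424204 turned 1.1797731925319574
-0.0000 -0.0019 0 0 0 -0.02 .15
```

>>> {"name": "servo_tool", "arguments": {
  "steps": "0 -.001 0 0 0 -.01 .15;0 -.002 0 0 0 -.02 .15;0 -.002 0 0 0 -.02 .15"
}}

```text
t: 23.85
tool_pos: [0.5101, -0.0054, 0.0476]
tool_rot: [0.0, 0.495, 0.869, -0.0]
force: [5.1, 1.3, -1.3]
grip_width: 0.0189
finger_force: 21.3
```

```bash
python3 sw.py .02;  python3 -c "
from h import *
d=snap('scene','s7')
f=lambda i:cv2.convertScaleAbs(cv2.resize(i[:,:,::-1],None,fx=8,fy=8,interpolation=2),alpha=1.6,beta=15)
cv2.imwrite('pics/s7c.png',f(d['img'][215:275,170:240]))"
```

```text
t 23.85 pos [ 0.5101 -0.0054  0.0476] yaw y 30.64 z [ 0.0002 -0.0004 -1.    ] F [ 5.0751  1.2694 -1.3036] T [ 0.2658 -1.0258  0.2587] w 0.0189 ff 21.252177357673645 j [-0.2897  0.4505  0.2862  2.0646 -0.2033  0.6524  0.6663]
Ftool [-1.4935  5.0136  1.3041]
r 0.09731659271794722 turned 1.1998739510347844
-0.0000 -0.0019 0 0 0 -0.02 .15
```

View pics/s7c.png

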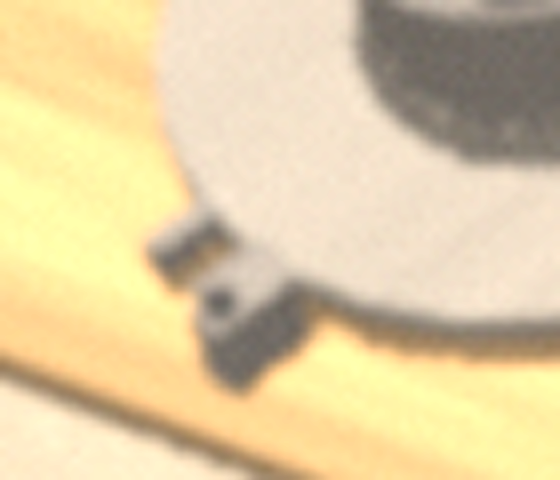

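>>> {"name": "servo_tool", "arguments": {
  "steps": "-.0003 -.001 0 0 0 -.01 .15;-.0003 -.002 0 0 0 -.02 .15;-.0003 -.002 0 0 0 -.02 .15"
}}

```text
t: 24.2
tool_pos: [0.5084, -0.0064, 0.0476]
tool_rot: [0.0, 0.486, 0.874, -0.0]
force: [4.2, 2.0, -1.6]
grip_width: 0.0191
finger_force: 21.2
```

```bash
python3 sw.py .02
```

```text
t 24.2 pos [ 0.5084 -0.0064  0.0476] yaw y 31.79 z [ 0.     -0.0001 -1.    ] F [ 4.212   1.9623 -1.5995] T [ 0.3848 -1.0128  0.279 ] w 0.0191 ff 21.243016719818115 j [-0.2838  0.448   0.2811  2.068  -0.1996  0.6507  0.6852]
Ftool [-0.551   4.6139  1.5995]
r 0.0973122942907353 turned 1.2196713063438338
-0.0000 -0.0019 0 0 0 -0.02 .15
```

>>> {"name": "servo_tool", "arguments": {
  "steps": "0 -.001 0 0 0 -.01 .15;0 -.002 0 0 0 -.02 .15;0 -.002 0 0 0 -.02 .15"
}}

```text
t: 24.5
tool_pos: [0.5084, -0.0065, 0.0477]
tool_rot: [0.001, 0.478, 0.878, 0.001]
force: [8.3, 3.5, -6.9]
grip_width: 0.0194
finger_force: 20.9
```

```bash
python3 sw.py .02
```

```text
t 24.5 pos [ 0.5084 -0.0065  0.0477] yaw y 32.91 z [ 0.0032  0.0008 -1.    ] F [ 8.3282  3.5226 -6.855 ] T [ 0.8108 -1.8895 -0.0116] w 0.0194 ff 20.935866236686707 j [-0.2787  0.4459  0.2754  2.0704 -0.1971  0.6462  0.7031]
Ftool [-1.5606  8.8844  6.8841]
r 0.09724495543586553 turned 1.2209648746438866
0.0000 -0.0019 0 0 0 -0.02 .15
```

>>> {"name": "servo_tool", "arguments": {
  "steps": "0 .0005 .0005 0 0 0 .15;0 .0007 .001 0 0 0 .15;0 .0007 .001 0 0 0 .3;0 .0007 .001 0 0 0 .5;0 .0007 .001 0 0 0 .6;0 .0007 .001 0 0 0 .6;0 .0007 .001 0 0 0 .6"
}}

```text
t: 25.2
tool_pos: [0.5068, -0.0072, 0.0465]
tool_rot: [-0.0, 0.478, 0.878, -0.0]
force: [-0.0, -0.4, -0.7]
grip_width: 0.0511
finger_force: 0.0
```

```bash
python3 q.py
```

```text
t 25.2 pos [ 0.5068 -0.0072  0.0465] yaw y 32.92 z [-0.001  -0.0001 -1.    ] F [-0.0015 -0.4275 -0.6945] T [ 0.0216  0.0289 -0.0299] w 0.0511 ff 0.0 j [-0.2782  0.448   0.2757  2.0711 -0.1965  0.6476  0.7037]
Ftool [-0.3583 -0.233   0.6946] [0.0125 0.0339 0.0298]
```

Released without load. Rise and check by pixel numbers.

>>> {"name": "servo_tool", "arguments": {
  "steps": "0 0 -.03 0 0 0 .6;0 0 -.07 0 0 0 .6;0 0 -.12 0 0 0 .6;0 0 -.15 0 0 0 .6;0 0 -.15 0 0 0 .6;0 0 -.15 0 0 0 .6"
}}

```text
t: 25.8
tool_pos: [0.5073, -0.0069, 0.197]
tool_rot: [0.0, 0.478, 0.879, 0.0]
force: [-1.0, 0.4, -0.7]
grip_width: 0.0511
finger_force: 0.0
```

```bash
python3 -c "
from m import *
s,M=info()
d=snap('scene','s8'); print('knob',cen(d,(d['img'].max(2)<28).astype(np.uint8),(178,194,150,183)))
o=dict(np.load('pics/s7.npz'));b=(slice(240,266),slice(186,212))
df=np.abs(d['img'].astype(int)-o['img'])[b].max(2);print('lug/stop change s7->s8',df.mean(),df.max())
i=d['img'].astype(int);m=((i[...,0]-i[...,2]>25)&(i[...,0]<95)&(i[...,0]>1.6*i[...,1])).astype(np.uint8)
print('peg',cen(d,m,(225,320,180,250)),'expected',proj(d,[.508,-.0064,.105]),proj(d,[.508,-.0064,.077]))
"
```

```text
S (array([185.81012658, 174.56962025]), array([182, 169,   9,  12,  79], dtype=int32))
T (array([362.51219512, 228.52439024]), array([358, 224,  11,  10,  82], dtype=int32))
t 25.8 pos [ 0.5073 -0.0069  0.197 ] yaw y 32.95 z [ 0.0009  0.0005 -1.    ] F [-1.0106  0.3932 -0.662 ] T [-0.0285  0.0371 -0.008 ] w 0.0511 ff 0.0 j [-0.3447  0.2189  0.3377  1.9619 -0.0877  0.9737  0.6099]
knob (array([184.5769, 169.2692]), array([181, 164,   8,  12,  78], dtype=int32))
lug/stop change s7->s8 5.443786982248521 28
peg (array([273., 194.]), array([272, 193,   3,   3,   3], dtype=int32)) expected [272.1675 191.6658] [272.1831 199.6159]
```

Knob still raised (row 169), the peg where it was left at the stop; hand in.

```bash
python3 -c "
from plant import ctrl
print(ctrl.finish_job())"
```

```text
the job is handed in; nothing more can be done
None
```

The job is handed in at about 26 s: by force readings and camera checks, the plunger is up in its rest notch by itself and the turntable's lug is against the stop at about 1.22 rad, gripper clear, but I viewed 12 pictures (limit 10), took the peg's height from the first two views, and worked around reported TCP heights that stood about 37 mm below the real fingertips.

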